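# Change-out of a dust extractor's bayonet filter

## Task

On the fibre assembly bench, take the used filter cartridge out of the top of the small dust extractor: it is a push-and-turn bayonet, so press it down against its spring, turn it anticlockwise (seen from above) past the catch as far as it goes, and lift it out. Then set it down gently in the shallow, empty waste tray, standing upright on its stem with the handle up, and let go; do not drop it, and leave the bottle, jar and cassette where they are.

Things in the scene. Friction and masses are not known exactly. Their poses are not given: they have to be found in the camera images.
- cartridge: Used filter cartridge, grey, loose, about 120 g, 84 mm tall. Origin: centre of its underside; z up. Pleated stem 34 mm across, z 0 to 52 mm (white below, grey above), with two side lugs at z 22 to 27 mm along +x and -x, 8 mm wide, reaching 25 mm from the axis; head 72 mm across, z 52 to 62 mm; grip bar z 62 to 84 mm, 50 mm long along x, 14 mm thick along y.
- cartridge_grip (a point): Centre of the cartridge's grip bar, on its axis, 73 mm above its underside (x along the bar). A spring below pushes the locked cartridge up with 6 N, and 1 N more per mm; it can be pressed down 6 mm at most. Its lugs sit in hidden catches 3.5 mm deep with some play; pressed down past them, it turns on anticlockwise to a hard end stop.
- socket (a point): Centre of the extractor's opening, at the collar top, 90 mm above the underside. The locked cartridge's underside is 43.5 mm below this. How the hidden bayonet track is turned is not known: the whole turn to the end stop, found by feel, is 85 to 130 degrees. There the lugs face the exit gaps (3 mm play each side), the spring lifts the cartridge 4 mm above locked and it comes straight up.
- extractor: Small bench dust extractor, fixed, grey painted box 180 mm (its x) by 150 mm (its y), 84 mm high, with a round aluminium collar on top (outside diameter 106 mm, opening 60 mm, top at 90 mm) in its centre, where the cartridge sits. Origin: centre of the underside.
- tray: Waste tray, fixed, shallow open blue plastic box 180 mm (its x) by 140 mm (its y), 30 mm high, walls and floor 4 mm thick, empty. Origin: centre of the underside; the inner floor lies 4 mm above it.
- dispenser: Bystander: square white plastic pump bottle 62 by 62 mm with a round steel top, 119 mm tall, loose. Origin: centre of the underside.
- jar: Bystander: clear round jar with a white cap, 56 mm diameter, 80 mm tall, loose. Origin: centre of the underside.
- cassette: Bystander: flat aluminium splice cassette 100 by 85 mm, 22 mm high, with blue connectors along one edge, lying loose. Origin: centre of the underside.

How it is judged:
On the way:
1. the cartridge is turned free and lifted right out of the extractor in the fingers (z of cartridge in the frame of extractor above 0.092 m and contact force between the fingers and cartridge above 1 N), for 0.1 s.
At the end, for the whole second after the job is handed in: The cartridge stands at rest and released on the tray's inner floor (underside within 4 mm of it), inside the walls, handle up and within 0.1 rad of upright (x of cartridge in the frame of tray between -0.078 and 0.078 m and y of cartridge in the frame of tray between -0.058 and 0.058 m and z of cartridge in the frame of tray between 0 and 0.008 m and angle between cartridge's own z axis and vertical below 0.1 rad and linear speed of cartridge below 0.02 m/s); the robot touches nothing.
It fails at once if the cartridge is dropped or thrown (moves faster than 0.5 m/s with no finger on it) (linear speed of cartridge above 0.5 m/s and contact force between the fingers and cartridge below 0.1 N).
It fails at once if the pump bottle is shoved or knocked over (moved more than 20 mm) (distance of dispenser from where it was at the start of the episode above 0.02 m).
It fails at once if the jar is shoved or knocked over (moved more than 20 mm) (distance of jar from where it was at the start of the episode above 0.02 m).
It fails at once if the cassette is shoved or knocked over (moved more than 20 mm) (distance of cassette from where it was at the start of the episode above 0.02 m).
It also fails if it takes over 59 s, if anything falls off the work surface, if the arm or the gripper's body presses on something with over 40 N, if the wrist force passes 120 N, or if a joint passes its speed limit or range.

## Robot

A 6-joint arm with a two-finger parallel gripper is mounted at the origin on the work surface. World frame = base frame: x ahead of the robot, y to its left, z up, the work surface at z = 0. Lengths are in m, angles in rad, forces in N, time in s.
With the tool pointing down it reaches from about 0.275 to 0.825 m from the base axis. Payload 4.9 kg.
Tool frame: the origin (TCP) lies at the very end of the fingers, on their centre line; the grasp point (between the pads) lies 19 mm behind it (hold_point_z is the distance from the TCP to the grasp point, in m); z points along the fingers, y is the line along which they close (so a half turn about z gives the same grasp; the last joint's range is limited). The gripper opens to 85 mm and grips with 20 to 120 N. Pads are 22 mm wide; open, the fingers measure 114 mm over their backs; the gripper's body (76 mm by 85 mm) begins 54 mm behind the grasp point. The pads swing forward as they close: fully open they stand 13 mm farther back than shut.
Start: joints at [-1.34, 0.326, -0.193, 1.052, 0, 1.437], TCP at [0.196, -0.514, 0.231] pointing down, gripper open.
Joint ranges: [-2.65, 2.65], [-0.97, 1.79], [-1.3, 1.35], [-1.93, 2.1], [-1.47, 1.37], [-3.14, 3.14]. Speed limits (rad/s): [2.57, 2.57, 3.14, 3.14, 3.14, 3.14].

## Interface

Orientations are given as a unit quaternion [w, x, y, z].
In Python, from rig import * gives the robot as it stands.
- The arm moves only by the shell command python3 -m crank 'ROWS' [FORCE]. ROWS is JSON, a list of rows, each a list of 7 numbers: the finger opening in cm, from 0 to 8.54, then the shift along the tool's x, y, z in cm, then the turn, a rotation vector about the tool's x, y, z in rad. In form: [[fingers, dx, dy, dz, wx, wy, wz], ...]. A call has 1 to 12 rows; each row shifts and turns the commanded pose from where the row before left it, along the tool's axes as they then stand; what a row does not reach is not made up. A row lasts 1/8 s, in which the tool goes at most 62.5 mm and 10.7 degrees, less where a joint would pass 70% of its speed; a pose out of reach is approached as far as the arm can. A call with a gripper value outside its range is refused whole. The fingers move at their own pace and stop on an object; FORCE is the grip in N (left out, the last holds). Time passes only in rows, so rows that do not move let the fingers close. It gives the time, the measured TCP pose, the force, the opening and the grip force at its end, in the units of the state.
- state(): the state, without advancing time (a new reading comes with each control period).
- get_image(name): name is "side" or "top"; returns the picture (480x640x3 uint8, red, green, blue); there is no depth.
- camera_model(name): a dict with "K" (3x3 intrinsics, pixels), "eye" and "rotation" of the camera in the world. Camera axes: x right, y down, z forward; pixel columns grow to the right and rows downward; lengths in m; the calibration is good to about 2 mm. A picture is of the moment at which its call begins. camera_model takes no time and is no camera call.
- close_job(): hands the job in; it is judged then, once.
The state is a dict: "clock": time; "q": joint angles; "qvel": joint speeds; "joint_torque": joint torques, N m; "position": TCP position; "orientation": TCP orientation; "wrist_force": force on the tool from outside, world axes, zero at the start; "moment": the same for the moment, N m; "grip_width": finger opening in m; "gripper_force": force on a finger pad.
Only numpy, scipy, OpenCV 4.12 (cv2) and the standard library are available. Lean on these libraries where they do the work, as an engineer would, in place of code of your own. Each camera call takes 0.05 s, during which the arm holds its last target. There are 200 camera calls.

## Working session

There is one attempt and no reset: what is moved stays moved. The work goes in short steps, Python scripts to look and compute and a shell command to move; the robot and the scene stay as the last step left them, time stands still between calls to the robot, and variables do not carry over. Pictures are saved under pics/ and viewed, at most 10 in all, crops included, and the job is handed in when it is done.

```bash
mkdir -p pics
python3 - <<'E'
from rig import *
import cv2
for n in("top","side"):
    cv2.imwrite(f"pics/{n}0.png",get_image(n)[:,:,::-1]); print(n,camera_model(n))
print(state())
E
```

```text
top {'K': array([[564.85664063,   0.        , 321.58628764],
       [  0.        , 564.85664063, 239.04136899],
       [  0.        ,   0.        ,   1.        ]]), 'eye': array([ 0.36385356, -0.02145002,  1.52197454]), 'rotation': array([ 0.07379116, -0.68766267,  0.71837903, -0.07487644])}
side {'K': array([[578.78691007,   0.        , 313.45864118],
       [  0.        , 578.78691007, 240.65089613],
       [  0.        ,   0.        ,   1.        ]]), 'eye': array([0.11763116, 0.60748729, 1.03778201]), 'rotation': array([ 0.11894091, -0.32367897,  0.87878356, -0.32988549])}
{'clock': 0.1, 'q': array([-1.34025231e+00,  3.26866404e-01, -1.93461597e-01,  1.05201299e+00,
       -2.73938054e-05,  1.43660892e+00]), 'qvel': array([-0.00166236, -0.0011553 ,  0.00263124, -0.00071375, -0.000893  ,
       -0.00100642]), 'joint_torque': array([ 1.61714273e-03, -4.44235432e+01,  2.63040483e+01,  7.81901734e-03,
       -2.10384515e-04, -4.01600417e-06]), 'position': array([ 0.19607475, -0.5133115 ,  0.23059043]), 'orientation': array([-7.70777079e-04,  9.83417112e-01,  1.81356517e-01, -5.08763028e-05]), 'wrist_force': array([-0.12574264, -0.09835031, -0.21267233]), 'moment': array([0.01890266, 0.04101362, 0.05436093]), 'gripper_force': 0.0, 'grip_width': 0.0853228757118994}
```

View pics/top0.png

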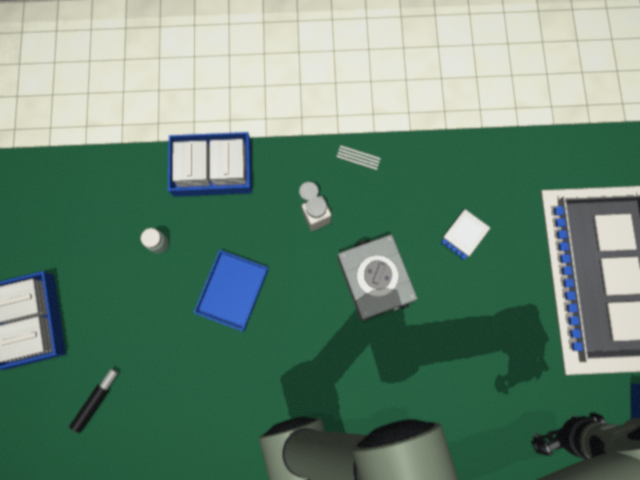

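View pics/side0.png

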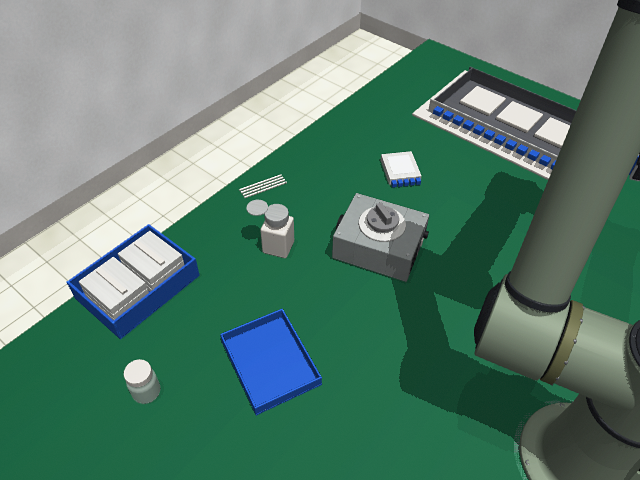

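The top view shows the extractor at (377,276), the tray at (231,289), the bottle at (315,207), the jar at (152,239) and the cassette at (466,234). In the side view the extractor is at (381,222) and the tray at (270,360). Next I'll enlarge the extractor and tray.

```bash
python3 - <<'E'
import cv2,numpy as np
t=cv2.imread("pics/top0.png");s=cv2.imread("pics/side0.png")
r=lambda i,x,y,w,h,k:cv2.resize(i[y:y+h,x:x+w],None,fx=k,fy=k,interpolation=cv2.INTER_CUBIC)
# top crop x337..417,y231..321 x5 ; side crop x 345..425, y 190..250 x5
a=r(t,337,236,80,80,5);b=r(s,345,180,80,80,5)
cv2.imwrite("pics/crop.png",np.hstack([a,b]))
E
cat > h.py <<'E'
import numpy as np
from rig import *
from scipy.spatial.transform import Rotation as R
def quat(q): return R.from_quat(np.r_[q[1:],q[0]])
def ray(n,p,z):
    c=camera_model(n); d=np.linalg.solve(c["K"],[p[0],p[1],1]); rt=np.array(c["rotation"])
    M=quat(rt).as_matrix() if rt.shape==(4,) else rt
    d=M@d; e=c["eye"]; return e+d*(z-e[2])/d[2]
E
python3 - <<'E'
from h import *
print(ray("top",(231,289),0.03),ray("top",(377,275),0.09),ray("side",(383,221),0.09),ray("side",(270,352),0.03))
E
```

```text
[0.5579271  0.21515052 0.03      ] [ 0.56973657 -0.16784293  0.09      ] [ 0.56827928 -0.17025114  0.09      ] [0.55870993 0.21388307 0.03      ]
```

View pics/crop.png

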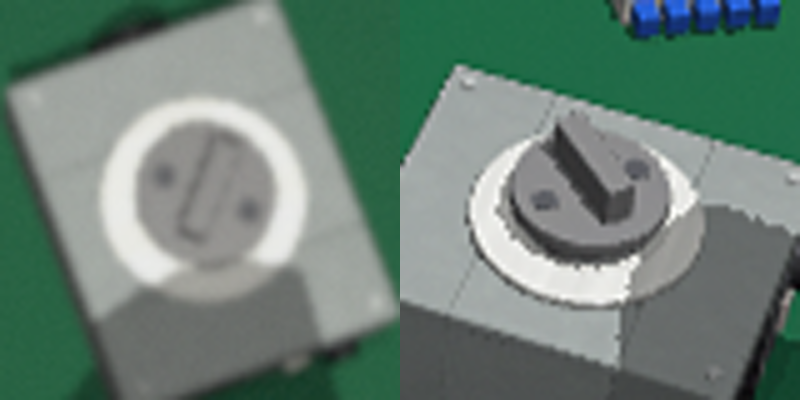

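The enlarged crop shows the collar centre at about top px (377.3,275.5). The bar's top face runs from about (382.3,263.8) to (375.4,283.4) in the top view, and from about (378,203.4) to (389,218) in the side view.

Run:
```python
from h import *
c=lambda x,y,ox,oy:((x+.5)/5-.5+ox,(y+.5)/5-.5+oy)
T=[ray("top",c(*p,337,236),.1305) for p in((227,140),(192,238))]
S=[ray("side",c(x-400,y,345,180),.1305) for x,y in((565,118),(620,189))]
for A in(T,S):
    d=A[0]-A[1]; print("mid",(A[0]+A[1])/2,"len",np.linalg.norm(d),"ang",np.degrees(np.arctan2(d[1],d[0])))
print("collar",ray("top",c(203.5,199.5,337,236),.09),"head",ray("top",c(207,193,337,236),.1085))
print("side collar",ray("side",c(587-400,214,345,180),.09),"head",ray("side",c(590-400,181,345,180),.1085))
for n in("top","side"): # tray orientation
    P=[(225,250),(267.5,265),(243,329),(195,312)] if n=="top" else [(221,336),(283,311),(321,379),(258,410)]
    P=np.array([ray(n,p,.03) for p in P]); print(P.mean(0),np.diff(P,axis=0)[:, :2])
s=state(); M=quat(s["orientation"]).as_matrix(); print("tool x,y,z cols\n",M.round(3))
```

```text
mid [ 0.56784385 -0.16772041  0.1305    ] len 0.05251981462171117 ang -23.030937389201448
mid [ 0.56782276 -0.16320011  0.1305    ] len 0.04761764711102597 ang -24.025143446175733
collar [ 0.56841585 -0.16852656  0.09      ] head [ 0.56899998 -0.16860308  0.1085    ]
side collar [ 0.56746643 -0.1653182   0.09      ] head [ 0.56939564 -0.1672911   0.1085    ]
[0.5587703  0.21059754 0.03      ] [[-0.04589528 -0.11335024]
 [-0.16654057  0.06793438]
 [ 0.04972885  0.12555376]]
[0.55015134 0.22166614 0.03      ] [[-0.05432364 -0.12599693]
 [-0.1601899   0.06811808]
 [ 0.04804003  0.12327642]]
tool x,y,z cols
 [[ 0.934  0.357 -0.   ]
 [ 0.357 -0.934  0.001]
 [ 0.    -0.002 -1.   ]]
```

```bash
python3 -m crank '[[8.5,4.7,-1.9,0.2,0,0,0],[8.5,4.7,-1.9,0.2,0,0,0],[8.5,4.7,-1.9,0.2,0,0,0],[8.5,4.7,-1.9,0.2,0,0,0],[8.5,4.7,-1.9,0.2,0,0,0],[8.5,4.7,-1.9,0.2,0,0,0],[8.5,4.7,-1.9,0.2,0,0,0],[8.5,4.7,-1.9,0.2,0,0,0],[8.5,4.7,-1.9,0.2,0,0,0],[8.5,4.7,-1.9,0.2,0,0,0]]' 40
python3 -m crank '[[8.5,0,0,0,0,0,-0.182],[8.5,0,0,0,0,0,-0.182],[8.5,0,0,0,0,0,-0.182],[8.5,0,0,0,0,0,-0.182],[8.5,0,0,0,0,0,-0.182],[8.5,0,0,0,0,0,-0.182],[8.5,0,0,0,0,0,-0.182]]'
python3 -m crank '[[8.5,0,0,0,0,0,-0.182],[8.5,0,0,0,0,0,-0.182],[8.5,0,0,0,0,0,-0.182],[8.5,0,0,0,0,0,-0.182],[8.5,0,0,0,0,0,-0.182],[8.5,0,0,0,0,0,-0.182],[8.5,0,0,0,0,0,0],[8.5,0,0,0,0,0,0]]'
cat >> h.py <<'E'
def rep(x,y,z,yaw):
    s=state(); Q=quat(s["orientation"]); M=Q.as_matrix(); p=s["position"]
    print("pos",p.round(4),"yaw",np.degrees(np.arctan2(M[1,0],M[0,0])).round(2),"z",M[:,2].round(4),"q",s["q"].round(3))
    print("F",s["wrist_force"].round(1),"Mo",s["moment"].round(2),"w",s["grip_width"].round(4),s["gripper_force"],"t",s["clock"])
    T=R.from_euler("Z",yaw,degrees=True)*R.from_euler("X",180,degrees=True)
    print("shift cm",(M.T@(np.array([x,y,z])-p)*100).round(2),"turn",(Q.inv()*T).as_rotvec().round(3))
E
python3 -c "
from h import *
rep(.568,-.167,.1115,156.5)"
```

```text
clock: 1.35
position: [0.5684, -0.1673, 0.2108]
orientation: [-0.0, 0.983, 0.181, -0.0]
wrist_force: [0.2, -0.3, 0.8]
grip_width: 0.085
gripper_force: 0.0
clock: 2.22
position: [0.5672, -0.1685, 0.2107]
orientation: [-0.001, 0.68, 0.733, -0.0]
wrist_force: [0.5, -0.3, 0.4]
grip_width: 0.0849
gripper_force: 0.0
clock: 3.22
position: [0.5674, -0.1686, 0.211]
orientation: [-0.0, 0.205, 0.979, 0.0]
wrist_force: [-1.0, 0.5, 0.6]
grip_width: 0.0849
gripper_force: 0.0
pos [ 0.5674 -0.1686  0.211 ] yaw 156.32 z [-5.e-04  2.e-04 -1.e+00] q [-0.413  0.417 -0.11   1.044  0.    -0.   ]Traceback (most recent call last):
  File "<string>", line 3, in <module>
    rep(.568,-.167,.1115,156.5)
    ~~~^^^^^^^^^^^^^^^^^^^^^^^^
  File "h.py", line 12, in rep
    print("F",s["wrist_force"].round(1),"Mo",s["moment"].round(2),"w",s["grip_width"].round(4),s["gripper_force"],"t",s["clock"])
                                                                      ^^^^^^^^^^^^^^^^^^^^^
AttributeError: 'float' object has no attribute 'round'
```

```bash
sed -i 's/s\["grip_width"\].round(4)/s["grip_width"]/' h.py
python3 -m crank '[[8.5,0,0.15,2,0,0,0],[8.5,0,0,2,0,0,0],[8.5,0,0,2,0,0,0],[8.5,0,0,2,0,0,0],[8.5,0,0,1.8,0,0,0],[5,0,0,0,0,0,0],[5,0,0,0,0,0,0],[5,0,0,0,0,0,0]]'
python3 - <<'E'
from h import *
import cv2
rep(.568,-.167,.1115,156.5)
t=get_image("top");s=get_image("side")
r=lambda i,x,y:cv2.resize(i[y:y+120,x:x+100],None,fx=4,fy=4,interpolation=cv2.INTER_CUBIC)
cv2.imwrite("pics/app.png",np.hstack([r(t,327,215),r(s,335,150)])[:,:,::-1])
E
```

```text
clock: 4.22
position: [0.5688, -0.1676, 0.1143]
orientation: [0.001, 0.204, 0.979, -0.0]
wrist_force: [0.3, 0.1, 0.6]
grip_width: 0.0499
gripper_force: 0.0
pos [ 0.5688 -0.1676  0.1143] yaw 156.44 z [ 1.6e-03 -7.0e-04 -1.0e+00] q [-0.411  0.501 -0.241  0.827 -0.     0.   ]
F [0.3 0.1 0.6] Mo [ 0.02 -0.03 -0.  ] w 0.04990513088164661 0.0 t 4.225
shift cm [0.1  0.02 0.28] turn [-0.     0.002 -0.001]
```

View pics/app.png

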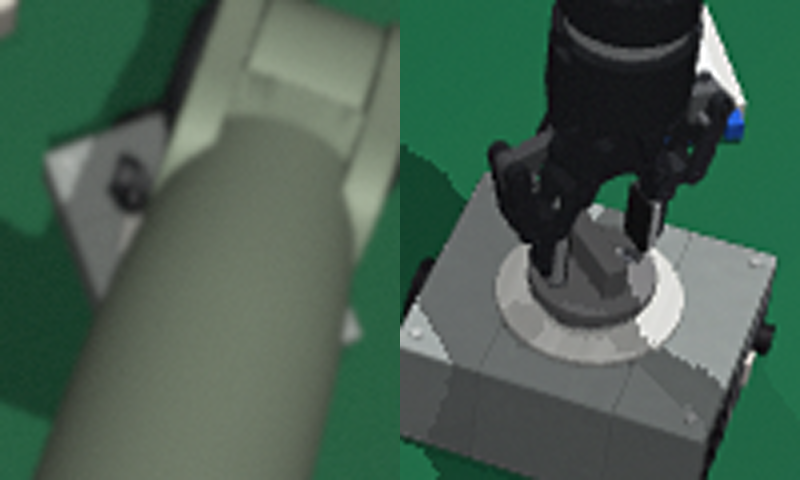

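The fingers straddle the grip bar, with the bar centre at about (600,245) in the crop, and are aligned with it. Closing now.

```bash
python3 -m crank '[[5,0,0,0.2,0,0,0],[1,0,0,0,0,0,0],[1,0,0,0,0,0,0],[1,0,0,0,0,0,0],[1,0,0,0,0,0,0],[0.8,0,0,0,0,0,0]]' 60
python3 -c "
from h import *
rep(.568,-.167,.1115,156.5)"
```

```text
clock: 5.08
position: [0.5681, -0.1673, 0.1115]
orientation: [0.0, 0.204, 0.979, -0.0]
wrist_force: [-1.5, 0.4, 1.9]
grip_width: 0.0124
gripper_force: 61.5
pos [ 0.5681 -0.1673  0.1115] yaw 156.46 z [ 1.e-04 -1.e-04 -1.e+00] q [-0.411  0.504 -0.244  0.822 -0.    -0.   ]
F [-1.5  0.4  1.9] Mo [0.07 0.23 0.04] w 0.012429774706932826 61.470075845718384 t 5.075
shift cm [ 0.02  0.02 -0.  ] turn [-0.     0.    -0.001]
```

```bash
python3 -m crank '[[0.8,0,0,0.15,0,0,0],[0.8,0,0,0.15,0,0,0],[0.8,0,0,0.15,0,0,0],[0.8,0,0,0.05,0,0,0],[0.8,0,0,0,0,0,0],[0.8,0,0,0,0,0,0]]' 90
python3 -c "
from h import *
rep(.568,-.167,.1115,156.5)"
```

```text
clock: 5.82
position: [0.5683, -0.1674, 0.1073]
orientation: [0.0, 0.204, 0.979, -0.0]
wrist_force: [-3.0, 0.9, 9.3]
grip_width: 0.0117
gripper_force: 92.7
pos [ 0.5683 -0.1674  0.1073] yaw 156.47 z [ 7.e-04 -4.e-04 -1.e+00] q [-0.411  0.509 -0.249  0.812 -0.    -0.   ]
F [-3.   0.9  9.3] Mo [ 0.26  0.71 -0.03] w 0.011653168980839922 92.68104672431946 t 5.825
shift cm [ 0.04  0.02 -0.42] turn [-0.     0.001 -0.001]
```

```bash
python3 -m crank '[[0.8,0,0,0.1,0,0,0],[0.8,0,0,0,0,0,-0.09],[0.8,0,0,0,0,0,-0.09],[0.8,0,0,0,0,0,-0.09],[0.8,0,0,0,0,0,-0.09],[0.8,0,0,0,0,0,0]]' 
python3 -c "
from h import *
rep(.568,-.167,.1115,156.5)"
```

```text
clock: 6.58
position: [0.5695, -0.1679, 0.1069]
orientation: [0.002, 0.025, 1.0, -0.001]
wrist_force: [0.1, 0.7, 9.1]
grip_width: 0.0111
gripper_force: 93.0
pos [ 0.5695 -0.1679  0.1069] yaw 177.13 z [ 0.0031 -0.0014 -1.    ] q [-0.411  0.509 -0.249  0.809 -0.    -0.361]
F [0.1 0.7 9.1] Mo [0.09 0.24 0.05] w 0.011082807014116387 93.00925612449646 t 6.575
shift cm [ 0.15  0.08 -0.46] turn [-0.001  0.003  0.36 ]
```

```bash
python3 -m crank '[[0.8,0,0,0,0,0,-0.09],[0.8,0,0,0,0,0,-0.09],[0.8,0,0,0,0,0,-0.09],[0.8,0,0,0,0,0,-0.09],[0.8,0,0,0,0,0,-0.09],[0.8,0,0,0,0,0,-0.09],[0.8,0,0,0,0,0,-0.09],[0.8,0,0,0,0,0,-0.09],[0.8,0,0,0,0,0,0]]'
python3 - <<'E'
from h import *
import cv2
rep(.568,-.167,.1115,156.5)
s=get_image("side")
cv2.imwrite("pics/turn.png",cv2.resize(s[150:270,335:435],None,fx=4,fy=4,interpolation=cv2.INTER_CUBIC)[:,:,::-1])
E
```

```text
clock: 7.7
position: [0.5697, -0.1681, 0.107]
orientation: [0.001, -0.329, 0.944, -0.001]
wrist_force: [-0.6, -0.2, 9.9]
grip_width: 0.0118
gripper_force: 93.0
pos [ 0.5697 -0.1681  0.107 ] yaw -141.63 z [ 0.0035 -0.0019 -1.    ] q [-0.411  0.509 -0.249  0.809 -0.    -1.081]
F [-0.6 -0.2  9.9] Mo [-0.04  0.19  0.01] w 0.011814909313998121 92.99627780914307 t 7.7
shift cm [ 0.06  0.19 -0.46] turn [-0.002  0.003  1.08 ]
```

View pics/turn.png

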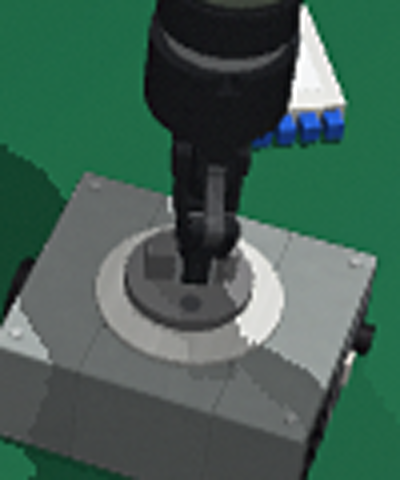

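The bar is visible at (160,265) and (235,265) and has turned with the fingers, 62° so far. I'll continue towards the stop, watching the moment.

```bash
python3 -m crank '[[0.8,0,0,0,0,0,-0.09],[0.8,0,0,0,0,0,-0.09],[0.8,0,0,0,0,0,-0.09],[0.8,0,0,0,0,0,-0.09],[0.8,0,0,0,0,0,0]]' >/dev/null
python3 -c "
from h import *
rep(.568,-.167,.1115,156.5)"
for i in 1 2; do python3 -m crank '[[0.8,0,0,0,0,0,-0.06],[0.8,0,0,0,0,0,-0.06],[0.8,0,0,0,0,0,0]]' >/dev/null
python3 -c "
from h import *
rep(.568,-.167,.1115,156.5)"; done
```

```text
pos [ 0.5698 -0.1681  0.107 ] yaw -121.0 z [ 0.0039 -0.0017 -1.    ] q [-0.411  0.509 -0.248  0.809 -0.    -1.441]
F [-0.3 -0.4  9.7] Mo [0.05 0.1  0.04] w 0.011745917737734656 92.9919970035553 t 8.375
shift cm [ 0.    0.21 -0.45] turn [-0.003  0.003  1.44 ]
pos [ 0.5699 -0.168   0.107 ] yaw -114.13 z [ 0.004  -0.0016 -1.    ] q [-0.411  0.509 -0.248  0.809  0.    -1.561]
F [ 0.5 -0.5  9.9] Mo [0.02 0.13 0.06] w 0.012163562323820612 92.98372864723206 t 8.75
shift cm [-0.01  0.21 -0.45] turn [-0.003  0.003  1.56 ]
pos [ 0.5699 -0.1679  0.107 ] yaw -107.25 z [ 0.004  -0.0015 -1.    ] q [-0.411  0.509 -0.248  0.809  0.    -1.681]
F [-0.8  1.1  9.1] Mo [0.07 0.05 0.05] w 0.011918595841466902 92.99181818962097 t 9.125
shift cm [-0.03  0.21 -0.45] turn [-0.003  0.003  1.68 ]
```

```bash
for i in 1 2 3; do python3 -m crank '[[0.8,0,0,0,0,0,-0.05],[0.8,0,0,0,0,0,-0.05],[0.8,0,0,0,0,0,0]]' >/dev/null
python3 -c "
from h import *
rep(.568,-.167,.1115,156.5)"; done
```

```text
pos [ 0.57   -0.1679  0.107 ] yaw -101.53 z [ 0.0041 -0.0014 -1.    ] q [-0.411  0.509 -0.248  0.809  0.    -1.78 ]
F [ 0.6 -0.6  9.9] Mo [0.07 0.04 0.04] w 0.01188832377706729 93.00361633300781 t 9.5
shift cm [-0.05  0.21 -0.45] turn [-0.004  0.003  1.78 ]
pos [ 0.5692 -0.1679  0.1069] yaw -95.87 z [ 0.0026 -0.0014 -1.    ] q [-0.411  0.509 -0.249  0.81  -0.    -1.879]
F [-2.9  1.  11.4] Mo [ 0.13  0.47 -0.29] w 0.011443947158445633 93.312828540802 t 9.875
shift cm [-0.08  0.12 -0.46] turn [-0.003  0.002  1.878]
pos [ 0.5693 -0.1679  0.107 ] yaw -90.43 z [ 3.2e-03 -6.0e-04 -1.0e+00] q [-4.110e-01  5.090e-01 -2.490e-01  8.100e-01  1.000e-03 -1.975e+00]
F [-2.3  2.4 10.7] Mo [ 0.27  0.34 -2.14] w 0.011885047665048068 107.75614607089665 t 10.25
shift cm [-0.09  0.13 -0.45] turn [-0.003  0.003  1.973]
```

End stop felt: the moment reached -2.1 N m at about 108–113°. I'll relax the torque slightly, then lift.

```bash
python3 -m crank '[[0.8,0,0,0,0,0,0.03],[0.8,0,0,0,0,0,0.03],[0.8,0,0,0,0,0,0]]' >/dev/null
python3 -c "
from h import *
rep(.568,-.167,.1115,156.5)"
python3 -m crank '[[0.8,0,0,-0.15,0,0,0],[0.8,0,0,-0.15,0,0,0],[0.8,0,0,-0.15,0,0,0],[0.8,0,0,-0.15,0,0,0],[0.8,0,0,-0.15,0,0,0],[0.8,0,0,-0.15,0,0,0],[0.8,0,0,0,0,0,0]]' >/dev/null
python3 -c "
from h import *
rep(.568,-.167,.1115,156.5)"
```

```text
pos [ 0.5692 -0.1679  0.1069] yaw -93.73 z [ 0.0029 -0.001  -1.    ] q [-0.411  0.509 -0.249  0.81   0.    -1.917]
F [-1.6  0.3 10.5] Mo [ 0.21  0.39 -1.12] w 0.01162572377854795 95.03471147501841 t 10.625
shift cm [-0.08  0.13 -0.46] turn [-0.003  0.002  1.916]
pos [ 0.5691 -0.1675  0.1134] yaw -93.46 z [ 1.e-03  1.e-04 -1.e+00] q [-0.411  0.503 -0.24   0.827  0.    -1.921]
F [1.9 0.2 3. ] Mo [-0.07 -0.51 -0.02] w 0.01208110298985507 92.16491460800171 t 11.5
shift cm [-0.04  0.11  0.19] turn [-1.000e-03  1.000e-03  1.921e+00]
```

```bash
python3 -m crank '[[0.8,0,0,-0.2,0,0,0],[0.8,0,0,-0.2,0,0,0],[0.8,0,0,-0.2,0,0,0],[0.8,0,0,-0.2,0,0,0],[0.8,0,0,0,0,0,0]]' >/dev/null
python3 -c "
from h import *
rep(.568,-.167,.1115,156.5)"
```

```text
pos [ 0.568  -0.1675  0.1226] yaw -93.53 z [-0.e+00 -5.e-04 -1.e+00] q [-0.411  0.493 -0.231  0.847 -0.    -1.92 ]
F [-0.1 -1.4  0.1] Mo [-0.6  -0.15 -0.06] w 0.012050177532621728 91.67275428771973 t 12.125
shift cm [-0.05  0.01  1.11] turn [-0.    -0.     1.919]
```

```bash
python3 -m crank '[[0.8,0,0,-0.5,0,0,0],[0.8,0,0,-0.7,0,0,0],[0.8,0,0,-0.7,0,0,0],[0.8,0,0,-0.7,0,0,0],[0.8,0,0,-1,0,0,0],[0.8,0,0,-1,0,0,0],[0.8,0,0,-1.5,0,0,0],[0.8,0,0,-1.5,0,0,0],[0.8,0,0,-1.5,0,0,0],[0.8,0,0,-1,0,0,0],[0.8,0,0,0,0,0,0],[0.8,0,0,0,0,0,0]]' >/dev/null
python3 - <<'E'
from h import *
import cv2
rep(.557,.214,.175,-93.5)
cv2.imwrite("pics/lift.png",get_image("side")[:,:,::-1])
E
```

```text
pos [ 0.5678 -0.1672  0.2228] yaw -93.53 z [-7.e-04  4.e-04 -1.e+00] q [-0.411  0.41  -0.09   1.071  0.    -1.92 ]
F [ 0.2 -0.6 -1.2] Mo [0.   0.05 0.  ] w 0.011848926039421618 91.56585574150085 t 13.625
shift cm [-37.97   3.42   4.8 ] turn [ 0.001  0.    -0.001]
```

View pics/lift.png

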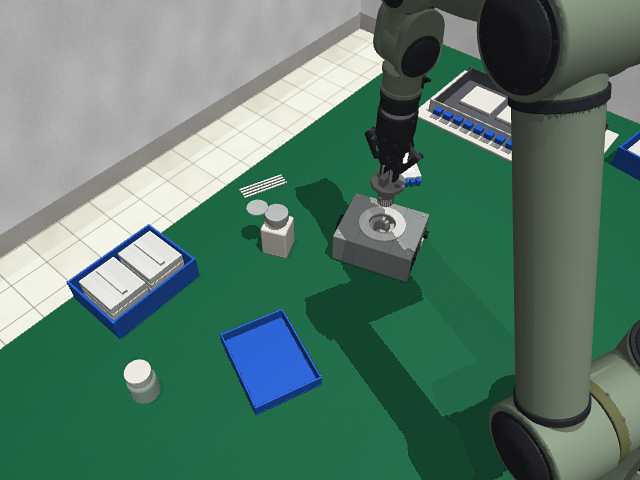

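The cartridge hangs upright in the fingers at (387,187), clear of the collar, and the bottle, jar and cassette have not moved. Next I'll carry it over the tray.

```bash
python3 -m crank '[[0.8,-2,0.1,0,0,0,0],[0.8,-3.5,0.3,0,0,0,0],[0.8,-4,0.4,0,0,0,0],[0.8,-4,0.4,0,0,0,0],[0.8,-4,0.4,0,0,0,0],[0.8,-4,0.4,0,0,0,0],[0.8,-4,0.4,0,0,0,0],[0.8,-4,0.4,0,0,0,0],[0.8,-4,0.4,0,0,0,0],[0.8,-3,0.3,0,0,0,0],[0.8,-1.5,0.3,0,0,0,0],[0.8,0,0,0,0,0,0]]' >/dev/null
python3 -m crank '[[0.8,0,0,1,0,0,0],[0.8,0,0,2,0,0,0],[0.8,0,0,2.5,0,0,0],[0.8,0,0,2.5,0,0,0],[0.8,0,0,2.5,0,0,0],[0.8,0,0,2.0,0,0,0],[0.8,0,0,1.0,0,0,0],[0.8,0,0,0,0,0,0],[0.8,0,0,0,0,0,0]]' >/dev/null
python3 - <<'E'
from h import *
import cv2
rep(.557,.214,.069,-93.5)
s=get_image("side")
cv2.imwrite("pics/place.png",cv2.resize(s[230:430,190:350],None,fx=3,fy=3,interpolation=cv2.INTER_CUBIC)[:,:,::-1])
E
```

```text
pos [0.5543 0.2142 0.089 ] yaw -93.56 z [ 1.3e-03  3.0e-04 -1.0e+00] q [ 0.245  0.531 -0.263  0.775 -0.    -1.264]
F [-1.5  0.3 -1.9] Mo [ 0.01 -0.04 -0.  ] w 0.011768516896662728 91.56482577323914 t 16.3
shift cm [ 0.   -0.27  2.01] turn [-0.001  0.    -0.001]
```

View pics/place.png

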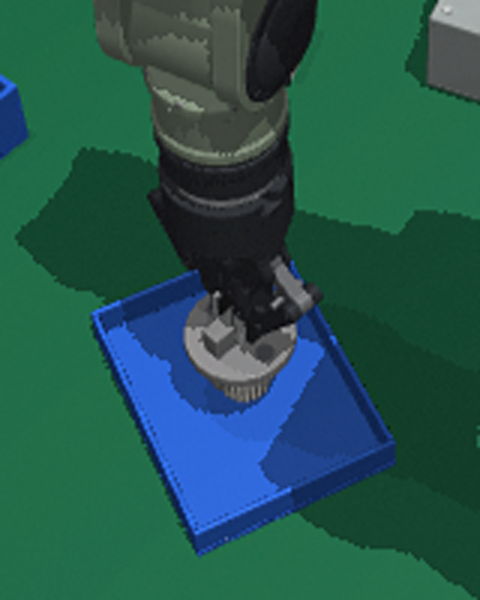

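The cartridge is upright over the middle of the tray, with the stem bottom at crop (245,395). Lowering it now, watching the force.

```bash
python3 -m crank '[[0.8,0,-0.1,0.5,0,0,0],[0.8,0,-0.1,0.5,0,0,0],[0.8,0,0,0.4,0,0,0],[0.8,0,0,0.2,0,0,0],[0.8,0,0,0,0,0,0],[0.8,0,0,0,0,0,0]]' >/dev/null
python3 -c "
from h import *
rep(.557,.214,.069,-93.5)"
for i in 1 2 3; do python3 -m crank '[[0.8,0,0,0.08,0,0,0],[0.8,0,0,0.0,0,0,0],[0.8,0,0,0,0,0,0]]' >/dev/null
python3 -c "
from h import *
rep(.557,.214,.069,-93.5)"|head -2; done
```

```text
pos [0.5557 0.2143 0.0724] yaw -93.53 z [ 2.e-04  1.e-04 -1.e+00] q [ 0.244  0.554 -0.274  0.743  0.    -1.265]
F [-0.5  0.2 -0.9] Mo [-0.01  0.03 -0.  ] w 0.011813386342995709 91.56574130058289 t 17.1
shift cm [ 0.02 -0.13  0.34] turn [-0.  0. -0.]
pos [0.5556 0.2142 0.0715] yaw -93.53 z [ 1.e-04  0.e+00 -1.e+00] q [ 0.244  0.555 -0.275  0.741  0.    -1.265]
F [-0.4  0.7 -1.8] Mo [-0.09  0.03 -0.  ] w 0.011867591079893701 91.56579852104187 t 17.475
pos [0.5556 0.2142 0.0707] yaw -93.53 z [-0. -0. -1.] q [ 0.244  0.556 -0.276  0.739 -0.    -1.265]
F [-0.2  1.3 -0.9] Mo [-0.03  0.02  0.02] w 0.011743498356122758 91.5655767917633 t 17.85
pos [0.5556 0.2142 0.0698] yaw -93.53 z [-1.e-04  0.e+00 -1.e+00] q [ 0.244  0.557 -0.277  0.738  0.    -1.265]
F [ 0.4  0.5 -1. ] Mo [-0.04  0.03  0.04] w 0.01191633691600534 91.56580567359924 t 18.225
```

```bash
for i in 1 2 3; do python3 -m crank '[[0.8,0,0,0.07,0,0,0],[0.8,0,0,0.0,0,0,0],[0.8,0,0,0,0,0,0]]' >/dev/null
python3 -c "
from h import *
rep(.557,.214,.069,-93.5)"|head -2; done
```

```text
pos [0.5556 0.2142 0.0691] yaw -93.53 z [-0.  0. -1.] q [ 0.244  0.557 -0.277  0.736  0.    -1.265]
F [ 0.6  0.1 -0.4] Mo [-0.01  0.    0.01] w 0.011902040333964966 91.56595587730408 t 18.6
pos [0.5557 0.2143 0.069 ] yaw -93.53 z [ 5.e-04  1.e-04 -1.e+00] q [ 0.244  0.557 -0.278  0.735 -0.    -1.265]
F [-1.3 -1.3  5.4] Mo [-0.16  0.4  -0.06] w 0.011962394235565985 92.35392093658447 t 18.975
pos [0.5559 0.2143 0.069 ] yaw -93.53 z [ 1.e-03  2.e-04 -1.e+00] q [ 0.244  0.557 -0.278  0.735 -0.    -1.265]
F [-3.5 -0.7 10.1] Mo [-0.21  0.79  0.  ] w 0.011500570018663914 93.25225710868835 t 19.35
```

Contact came at TCP z = 0.069, exactly as predicted. I'll ease the pressure and release.

```bash
python3 -m crank '[[0.8,0,0,-0.1,0,0,0],[0.8,0,0,0,0,0,0],[1.0,0,0,0,0,0,0],[1.2,0,0,0,0,0,0],[1.4,0,0,0,0,0,0],[1.6,0,0,0,0,0,0],[2,0,0,0,0,0,0],[3,0,0,0,0,0,0],[4.5,0,0,0,0,0,0],[5,0,0,0,0,0,0],[5,0,0,0,0,0,0]]' 20
python3 -m crank '[[5,0,0,-0.5,0,0,0],[5,0,0,-1,0,0,0],[5,0,0,-2,0,0,0],[5,0,0,-3,0,0,0],[5,0,0,-4,0,0,0],[5,0,0,-4,0,0,0],[5,0,0,0,0,0,0],[5,0,0,0,0,0,0]]'
python3 - <<'E'
from h import *
import cv2
cv2.imwrite("pics/end.png",get_image("side")[:,:,::-1])
E
```

```text
clock: 20.72
position: [0.5556, 0.2142, 0.0688]
orientation: [0.0, -0.685, 0.729, 0.0]
wrist_force: [-0.0, -0.5, -0.1]
grip_width: 0.0503
gripper_force: 0.0
clock: 21.72
position: [0.5554, 0.2142, 0.214]
orientation: [0.0, -0.685, 0.729, -0.0]
wrist_force: [-0.2, 0.6, -0.0]
grip_width: 0.0499
gripper_force: 0.0
```

View pics/end.png

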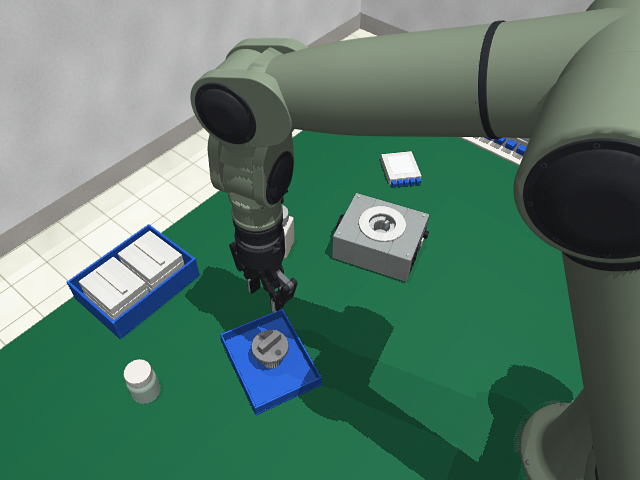

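The cartridge stands upright at about (270,350) in the middle of the tray. The gripper is clear of it, and the jar and cassette are where they were; the bottle is mostly hidden behind the gripper.

```bash
python3 -c "
from rig import *
print(close_job())"
```

```text
the job is handed in; nothing more can be done
None
```

The cartridge was unlocked (end stop at about 108°), lifted out and left standing upright in the middle of the waste tray, and the job is handed in at about 22 s; hand-in gave no verdict, and the bottle was mostly hidden in the last picture.

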